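# Shake the boxes and set aside the one that rattles

### The arm

A 6-joint arm with a two-finger parallel gripper is mounted at the origin on the work surface. World frame = base frame: x ahead of the robot, y to its left, z up, the work surface at z = 0. Lengths are in m, angles in rad, forces in N, time in s.
With the tool pointing down it reaches from about 0.25 to 0.725 m from the base axis. Payload 4 kg.
Tool frame: the origin (TCP) lies on the mounting face of the last link; the fingertips stand 173 mm ahead of it and the grasp point (between the pads) lies 155 mm ahead of it; z points along the fingers, y is the direction in which the jaws open and shut (so a half turn about z gives the same grasp; the last joint's range is limited). The gripper opens to 85 mm and grips with 20 to 120 N. Pads are 22 mm wide; open, the fingers measure 114 mm over their backs; the gripper's body (76 mm by 85 mm) begins 54 mm behind the grasp point. The pads swing forward as they close: fully open they stand 13 mm farther back than shut.
Start: joints at [1.344, 0.241, 0.005, 1.335, 0, 1.571], TCP at [0.112, 0.487, 0.405] pointing down, gripper open.
Joint ranges: [-2.72, 2.72], [-1.05, 1.87], [-1.09, 1.28], [-1.99, 2.15], [-1.42, 1.44], [-3.14, 3.14]. Speed limits (rad/s): [2.79, 2.79, 3.14, 3.14, 3.14, 3.14].

### API

Orientations are given as a rotation vector (axis times angle).
In Python, from rig import r, eyes gives the robot as it stands. The module is installed in compiled form; this text tells all that it offers.
- The arm moves only by the tool move_arm, never from a script. Its arguments are lists of equal length, an entry for each row: "claw": the opening in per cent of the stroke, from 0 (shut) to 100 (fully open); "xyz": the shift along the tool's x, y, z in m, a list of three; "twist": the turn about the tool's z in rad. A call has 1 to 10 rows; each row shifts and turns the pose as measured when the row begins, along the tool's axes as they then stand; what a row does not reach is not made up. A row lasts 1/12 s, in which the tool goes at most 41.7 mm and 7.16 degrees, less where a joint would pass 70% of its speed; a pose out of reach is approached as far as the arm can. A call with a gripper value outside its range is refused whole. The fingers move at their own pace and stop on an object; "squeeze" is the grip in N (left out, the last holds). Time passes only in rows, so rows that do not move let the fingers close. It gives the time, the measured TCP pose, the force and the opening at its end, in the units of the state.
- r.sense(): the state, without advancing time (a new reading comes with each control period).
- eyes.get_image(name): name is "scene" or "top"; returns (picture, depth): 400x640x3 uint8, red, green, blue; 400x640 float32, m along the optical axis (not along the pixel's ray), 0 where there is no reading.
- eyes.camera_model(name): a dict with "vfov" (degrees; the focal length in pixels is half the picture's height over the tangent of half this angle, whatever the lens; pixels are square), "cx", "cy" (the principal point, pixels), "k1" (the pictures are not rectified: a ray, as slopes to the right and down, at radius r is drawn at 1 + k1 r^2 times it, then the intrinsics apply), "R" (3x3) and "t" (3): a world point X has camera coordinates R X + t. Camera axes: x right, y down, z forward; pixel columns grow to the right and rows downward; lengths in m; the calibration is good to about 2 mm. A picture is of the moment at which its call begins. camera_model takes no time and is no camera call.
- r.close_job(): hands the job in, once; it reports no verdict.
The state is a dict: "time_s": time; "qpos": joint angles; "qvel": joint speeds; "joint_torque": joint torques, N m; "ee_pos": TCP position; "tool_rot": TCP orientation; "wrist_force": force on the tool from outside, world axes, zero at the start; "moment": the same for the moment, N m; "width": opening from 0.0 (shut) to 1.0 (fully open).
Only numpy, scipy, OpenCV 4.12 (cv2) and the standard library are available. Lean on these libraries where they do the work, as an engineer would, in place of code of your own. Each camera call takes 0.05 s, during which the arm holds its last target. There are 200 camera calls.

### The job

Three closed boxes with blue lids each hold a steel caster ball, and in one of them the ball has come loose. Lift the boxes off the bench and shake or rock them to find the one that rattles, then set that box lid up inside the red tray and let go. Leave the other two lid up on the bench outside the tray; never put a sound box into the tray.

Things in the scene. Friction and masses are not known exactly. Their poses are not given: they have to be found in the camera images.
- box_a_center (a point): Centre (23 mm above the underside) of one of three like closed boxes: aluminium, blue lid, 140 x 60 x 46 mm, about 410 g. x runs along its length, y across (the 60 mm to grip), z up. It holds a 36 mm steel ball, 190 g. In two boxes the ball is clamped at the middle; in one, any of the three, it is loose and rolls 98 mm from end to end.
- box_b_center (a point): Centre (23 mm above the underside) of one of three like closed boxes: aluminium, blue lid, 140 x 60 x 46 mm, about 410 g. x runs along its length, y across (the 60 mm to grip), z up. Loose or clamped. A loose ball rolls when the held box is tipped lengthwise by 10 degrees or more or jerked along its length, and knocks at the end, 49 mm off the middle; levelled, it stays at that end, within 20 mm.
- box_c_center (a point): Centre (23 mm above the underside) of one of three like closed boxes: aluminium, blue lid, 140 x 60 x 46 mm, about 410 g. x runs along its length, y across (the 60 mm to grip), z up. Loose or clamped; nothing outside tells, and the boxes' weights differ by chance (up to 50 g).
- tray: The red plastic tray, open on top, fixed to the bench, 140 mm (x) by 200 mm (y) outside and 18 mm high, walls and floor 4 mm thick. The origin is the centre of its underside, on the bench; its x and y axes run along its sides, z is up.
Mind the look-alikes: they are no part of the job. Leave any green or pink look-alike of the part that bears box_b_center alone.

How it is judged:
By the outcome, as a careful person would: the job done as asked, in the order asked, and still so for the second after the job is handed in, with the robot touching nothing.
It also fails if it takes over 70 s, if anything falls off the work surface, if the arm or the gripper's body presses on something with over 40 N, if the wrist force passes 120 N, or if a joint passes its speed limit or range.

## Working session

There is one attempt and no reset: what is moved stays moved. The work goes in short steps, Python scripts to look and compute and a tool call to move; the robot and the scene stay as the last step left them, time stands still between calls to the robot, and variables do not carry over. Pictures are saved under pics/ and viewed, about 8 in all and at most 12, crops included, and the job is handed in when it is done.

Besides the shell and the picture viewer there is one more tool, called after ">>>" in YAML: its name, and indented under it one key for each argument. move_arm: Moves the arm, as the interface text tells. Its arguments: {"type":"object","properties":{"claw":{"type":"array"},"xyz":{"type":"array"},"twist":{"type":"array"},"squeeze":{"type":"number"}},"required":["claw","xyz","twist"]}

```bash
mkdir -p pics
cat > h.py <<'E'
from rig import r, eyes
import numpy as np, cv2
def grab(n,f=None):
    p,d=eyes.get_image(n)
    if f: cv2.imwrite('pics/'+f,p[:,:,::-1])
    return p,d
def ray(n,u,v):
    c=eyes.camera_model(n); f=200/np.tan(np.radians(c['vfov'])/2)
    K=np.array([[f,0,c['cx']],[0,f,c['cy']],[0,0,1.]])
    q=cv2.undistortPoints(np.array([[[u,v]]],float),K,np.array([c['k1'],0,0,0,0.]))[0,0]
    return c,np.array([q[0],q[1],1])
def at_z(n,u,v,z):
    c,d=ray(n,u,v);R=np.array(c['R']);t=np.array(c['t']);o=-R.T@t;w=R.T@d
    return o+w*(z-o[2])/w[2]
def at_d(n,u,v,dep):
    c,d=ray(n,u,v);return np.array(c['R']).T@(d*dep-np.array(c['t']))
E
python3 - <<'E'
from h import *
print(r.sense())
for n in('scene','top'):
    p,d=grab(n,n+'1.png'); print(n,eyes.camera_model(n)); np.save(n+'1.npy',d)
E
```

```text
{'time_s': 0.0, 'qpos': array([1.34401817e+00, 2.41414361e-01, 3.73641136e-03, 1.33519582e+00,
       3.12193986e-05, 1.57081360e+00]), 'qvel': array([ 1.00090187e-04, -5.38978703e-04,  9.81241754e-05,  6.10175880e-04,
       -1.01874538e-03,  3.77320066e-04]), 'joint_torque': array([ 6.35376691e-04, -3.72319186e+01,  2.52407295e+01,  1.68912602e-02,
        2.43385966e-04,  7.66938257e-06]), 'ee_pos': array([0.11235623, 0.48694104, 0.40381654]), 'tool_rot': array([-0.35545617, -3.12114934,  0.00323647]), 'wrist_force': array([ 0.34433784, -0.04161699,  0.73561355]), 'moment': array([-0.00439714,  0.05008152,  0.0143158 ]), 'width': 1.0005782007893684}
scene {'vfov': 48.43524520117127, 'cx': 319.81865702798666, 'cy': 202.19648030349776, 'k1': -0.12268818725711833, 'R': array([[ 0.64086792,  0.76764419, -0.0032713 ],
       [ 0.50841775, -0.42763779, -0.74742044],
       [-0.57515189,  0.4773346 , -0.66434327]]), 't': array([-0.29034497, -0.19353114,  1.19179292])}
top {'vfov': 56.144447049138215, 'cx': 327.3883358651657, 'cy': 196.95506606043557, 'k1': -0.08392684901238016, 'R': array([[-0.00742777, -0.9999137 ,  0.01083581],
       [-0.99664321,  0.00651911, -0.08160768],
       [ 0.08153   , -0.0114056 , -0.99660563]]), 't': array([0.01160492, 0.43540662, 0.7220289 ])}
```

View pics/top1.png

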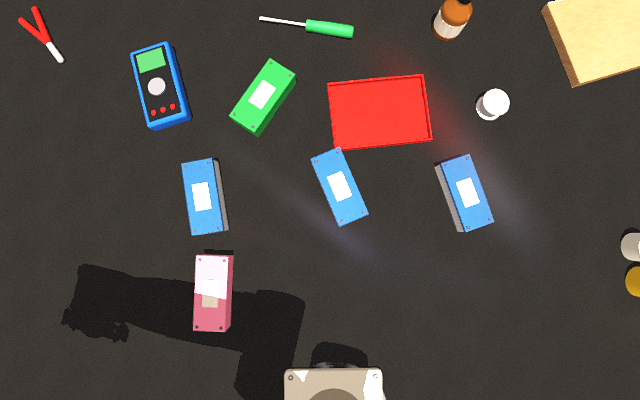

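View pics/scene1.png

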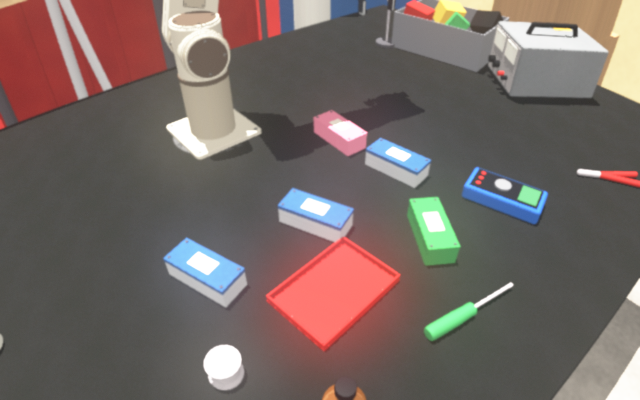

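The blue-lidded boxes are at top-view pixels (202,196), (340,187) and (467,192). Look-alikes are the green box (263,97), the pink box (213,293) and the blue multimeter (160,87), which I'll leave alone. The tray is at (380,111). Next I'll measure and check one close crop.

Run:
```python
from h import *
p=cv2.imread('pics/top1.png'); d=np.load('top1.npy')
hsv=cv2.cvtColor(p,cv2.COLOR_BGR2HSV)
def fit(m,seed,z,nm):
    n,l,st,ce=cv2.connectedComponentsWithStats(m)
    k=min(range(1,n),key=lambda i:np.hypot(*(ce[i]-seed))+(1e3 if st[i,4]<300 else 0))
    c,_=cv2.findContours((l==k).astype('uint8'),0,2)
    q=np.array([at_z('top',u,v,z)[:2] for u,v in c[0][:,0]]).astype('float32')
    (x,y),(w,h),a=cv2.minAreaRect(q)
    if w<h: w,h,a=h,w,a+90
    print(nm,'c',round(x,4),round(y,4),'size',round(w,3),round(h,3),'long axis deg',round((a+90)%180-90,1))
b=cv2.inRange(hsv,(95,90,60),(125,255,255)); b=cv2.morphologyEx(b,3,np.ones((5,5)))
for nm,s in(('L',(202,196)),('M',(340,187)),('R',(467,192))):
    fit(b,s,.046,nm); print(at_d('top',*s,d[s[1],s[0]]))
rd=cv2.inRange(hsv,(0,120,80),(8,255,255))|cv2.inRange(hsv,(172,120,80),(180,255,255))
fit(rd,(380,111),.018,'tray')
cv2.imwrite('pics/c1.png',cv2.resize(p[60:250,160:510],None,fx=2.2,fy=2.2))
```

```text
L c 0.4368 0.2495 size 0.143 0.064 long axis deg 9.8
[0.43659533 0.24835447 0.04558345]
M c 0.4544 -0.0137 size 0.143 0.063 long axis deg 22.6
[ 0.45206855 -0.01527078  0.04543014]
R c 0.4404 -0.2604 size 0.142 0.064 long axis deg 18.6
[ 0.44096087 -0.26048875  0.04638885]
tray c 0.611 -0.1151 size 0.237 0.146 long axis deg -84.0
```

View pics/c1.png

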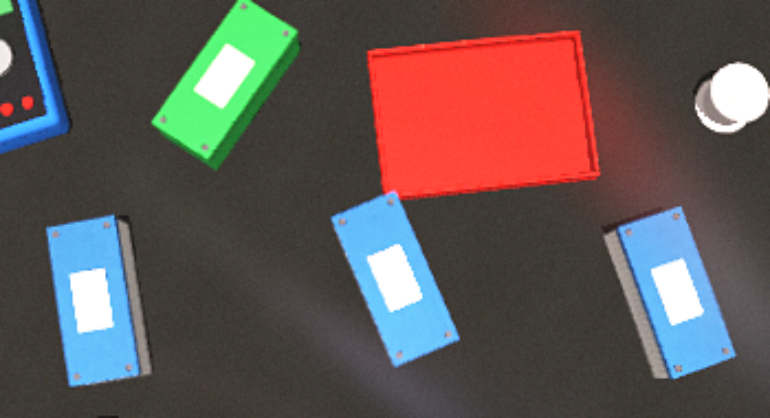

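The crop shows three blue lids (L, M and R), and M's corner is close to the tray. Next come the tray corners and a move helper.

```bash
cat >> h.py <<'E'
from scipy.spatial.transform import Rotation as Ro
def plan(x,y,zg,yaw_deg):
    s=r.sense(); T=Ro.from_rotvec(s['tool_rot']).as_matrix(); g=s['ee_pos']+.155*T[:,2]
    yaw=np.degrees(np.arctan2(T[1,0],T[0,0])); dy=(yaw_deg-yaw+90)%180-90
    tw=-np.radians(dy) # tool z is down
    T2=T@Ro.from_rotvec([0,0,tw]).as_matrix()
    t2=np.array([x,y,zg])-(s['ee_pos']+.155*T2[:,2])
    print('t',round(s['time_s'],2),'grasp',g.round(4),'yaw',yaw.round(1),'zaxis',T[:,2].round(3),'q6',s['qpos'][5].round(2),'w',round(s['width'],3))
    print('twist',tw.round(4),'rows',round(abs(tw)/.125,1),'then shift',(T2.T@t2).round(4),'rows',np.round(np.linalg.norm(t2)/.0417,1))
E
python3 - <<'E'
from h import *
for c in((327,83),(423,75),(432,138),(335,150)): print(at_z('top',*c,.018).round(4))
b=[(.4368,.2495,9.8),(.4544,-.0137,22.6),(.4404,-.2604,18.6)]
for x,y,a in b:
    plan(x,y,.15,a)
E
```

```text
[0.6686 0.0076 0.018 ]
[ 0.6866 -0.1906  0.018 ]
[ 0.5537 -0.2038  0.018 ]
[ 0.5294 -0.0073  0.018 ]
t 0.1 grasp [0.1123 0.4867 0.2489] yaw 167.0 zaxis [-0.    -0.002 -1.   ] q6 1.57 w 1.0
twist -0.3978 rows 3.2 then shift [-0.2795 -0.2888  0.0992] rows 9.9
t 0.1 grasp [0.1123 0.4867 0.2489] yaw 167.0 zaxis [-0.    -0.002 -1.   ] q6 1.57 w 1.0
twist -0.6212 rows 5.0 then shift [-0.1236 -0.5933  0.0997] rows 14.7
t 0.1 grasp [0.1123 0.4867 0.2489] yaw 167.0 zaxis [-0.    -0.002 -1.   ] q6 1.57 w 1.0
twist -0.5514 rows 4.4 then shift [-0.0728 -0.8125  0.1001] rows 19.7
```

>>> move_arm:
  claw: [100,100,100,100]
  xyz:
    - [0,0,0]
    - [0,0,0]
    - [0,0,0]
    - [0,0,0]
  twist: [-0.1,-0.1,-0.1,-0.098]
  squeeze: 60

```text
time_s: 0.43
ee_pos: [0.1122, 0.4863, 0.4017]
tool_rot: [0.294, -3.126, 0.011]
wrist_force: [-0.7, -0.6, 0.8]
width: 1.001
```

>>> move_arm:
  claw: [100,100,100,100,100,100,100,100,100,100]
  xyz:
    - [-0.028,-0.029,0.01]
    - [-0.028,-0.029,0.01]
    - [-0.028,-0.029,0.01]
    - [-0.028,-0.029,0.01]
    - [-0.028,-0.029,0.01]
    - [-0.028,-0.029,0.01]
    - [-0.028,-0.029,0.01]
    - [-0.028,-0.029,0.01]
    - [-0.028,-0.029,0.01]
    - [-0.028,-0.029,0.01]
  twist: [0,0,0,0,0,0,0,0,0,0]

```text
time_s: 1.27
ee_pos: [0.4416, 0.258, 0.2982]
tool_rot: [0.332, -3.118, 0.004]
wrist_force: [0.3, 1.0, -0.7]
width: 1.002
```

```bash
python3 -c "
from h import *
grab('top','top2.png')
plan(.4368,.2495,.035,9.8)"
```

```text
t 1.32 grasp [0.4459 0.253  0.1413] yaw -168.3 zaxis [-0.002 -0.008 -1.   ] q6 0.31 w 0.999
twist 0.0338 rows 0.3 then shift [ 0.0092 -0.0011  0.1063] rows 2.6
```

View pics/top2.png

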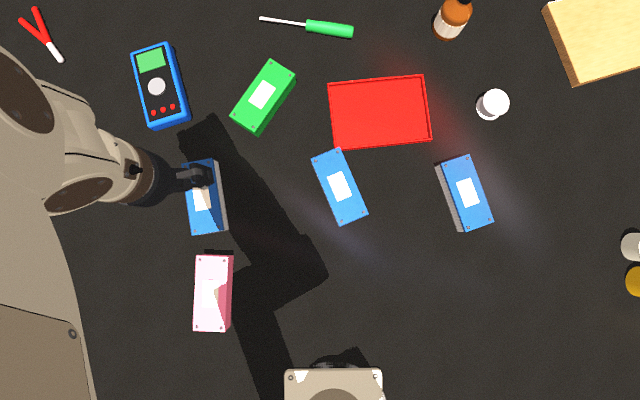

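The picture shows the gripper above L's far half, around (200,175). I'll correct and settle before descending.

>>> move_arm:
  claw: [100,100,100]
  xyz:
    - [0.009,-0.001,0.025]
    - [0,0,0.025]
    - [0,0,0]
  twist: [0.034,0,0]

```text
time_s: 1.57
ee_pos: [0.4414, 0.247, 0.2438]
tool_rot: [0.248, -3.129, 0.012]
wrist_force: [-1.0, -0.4, 0.3]
width: 1.0
```

```bash
python3 -c "
from h import *
plan(.4368,.2495,.035,9.8)"
```

```text
t 1.57 grasp [0.4412 0.2457 0.0888] yaw -171.0 zaxis [-0.002 -0.008 -1.   ] q6 0.35 w 1.0
twist -0.0131 rows 0.1 then shift [0.0035 0.0049 0.0537] rows 1.3
```

>>> move_arm:
  claw: [100,100,100,100]
  xyz:
    - [0.003,0.005,0.01]
    - [0,0,0.02]
    - [0,0,0.022]
    - [0,0,0]
  twist: [-0.013,0,0,0]

```text
time_s: 1.9
ee_pos: [0.437, 0.2517, 0.192]
tool_rot: [0.269, -3.126, 0.013]
wrist_force: [-1.2, -0.4, -0.3]
width: 0.996
```

```bash
python3 -c "
from h import *
plan(.4368,.2495,.035,9.8)"
```

```text
t 1.9 grasp [0.4366 0.2504 0.037 ] yaw -170.2 zaxis [-0.003 -0.009 -1.   ] q6 0.35 w 0.996
twist 0.0008 rows 0.0 then shift [-0.0001 -0.0009  0.0021] rows 0.1
```

>>> move_arm:
  claw: [0,0,0,0,0,0,0,0]
  xyz:
    - [0,0,0.002]
    - [0,0,0]
    - [0,0,0]
    - [0,0,0]
    - [0,0,0]
    - [0,0,0]
    - [0,0,0]
    - [0,0,0]
  twist: [0,0,0,0,0,0,0,0]
  squeeze: 80

```text
time_s: 2.57
ee_pos: [0.4374, 0.2537, 0.1957]
tool_rot: [0.274, -3.13, 0.011]
wrist_force: [-0.1, 0.3, -3.5]
width: 0.685
```

>>> move_arm:
  claw: [0,0,0,0,0,0,0,0]
  xyz:
    - [0,0,-0.02]
    - [0,0,-0.03]
    - [0,0,-0.03]
    - [0,0,-0.02]
    - [0,0,0]
    - [0,0,0]
    - [0,0,0]
    - [0,0,0]
  twist: [0,0,0,0,0,0,0,0]

```text
time_s: 3.23
ee_pos: [0.4354, 0.2531, 0.2946]
tool_rot: [0.272, -3.12, 0.017]
wrist_force: [0.4, 0.6, -4.6]
width: 0.684
```

```bash
cat >> h.py <<'E'
def feel(n=6):
    L=[]
    for i in range(n):
        eyes.get_image('top'); s=r.sense(); T=Ro.from_rotvec(s['tool_rot']).as_matrix()
        L.append(np.r_[T.T@s['wrist_force'],T.T@s['moment']])
    L=np.array(L); print('t',s['time_s'],'F,M tool mean',L.mean(0).round(3),'sd',L.std(0).round(3),'pos',s['ee_pos'].round(4),'w',round(s['width'],3))
E
python3 -c "
from h import *
feel()"
```

```text
t 3.5333 F,M tool mean [-0.013 -0.067  3.535 -0.023 -0.008  0.007] sd [0.294 0.176 0.414 0.02  0.022 0.018] pos [0.4356 0.2533 0.2951] w 0.686
```

>>> move_arm:
  claw: [0,0,0,0,0,0,0,0,0]
  xyz:
    - [0.041,0,0]
    - [0.041,0,0]
    - [0,0,0]
    - [-0.041,0,0]
    - [-0.041,0,0]
    - [0,0,0]
    - [0.041,0,0]
    - [0.041,0,0]
    - [0,0,0]
  twist: [0,0,0,0,0,0,0,0,0]

```text
time_s: 4.28
ee_pos: [0.3501, 0.2358, 0.2848]
tool_rot: [0.268, -3.099, 0.034]
wrist_force: [-2.1, -1.7, -5.6]
width: 0.68
```

>>> move_arm:
  claw: [0,0,0,0,0,0]
  xyz:
    - [0,0,0]
    - [0,0,0]
    - [0,0,0]
    - [0,0,0]
    - [0,0,0]
    - [0,0,0]
  twist: [0,0,0,0,0,0]

```text
time_s: 4.78
ee_pos: [0.3512, 0.2364, 0.2856]
tool_rot: [0.269, -3.102, 0.032]
wrist_force: [0.4, 0.2, -4.4]
width: 0.686
```

```bash
python3 -c "
from h import *
feel()"
```

```text
t 5.0833 F,M tool mean [ 0.086  0.204  3.478 -0.009 -0.054 -0.014] sd [0.593 0.661 0.617 0.032 0.019 0.02 ] pos [0.3505 0.2361 0.2853] w 0.682
```

>>> move_arm:
  claw: [0,0,0,0,0,0,0,0]
  xyz:
    - [-0.041,0,0]
    - [-0.041,0,0]
    - [0,0,0]
    - [0,0,0]
    - [0,0,0]
    - [0,0,0]
    - [0,0,0]
    - [0,0,0]
  twist: [0,0,0,0,0,0,0,0]

```text
time_s: 5.75
ee_pos: [0.4288, 0.2484, 0.2776]
tool_rot: [0.272, -3.088, 0.041]
wrist_force: [-0.6, 0.2, -3.2]
width: 0.686
```

```bash
python3 -c "
from h import *
feel()
plan(.4368,.2495,.035,9.8)"
```

```text
t 6.05 F,M tool mean [-1.050e-01  4.320e-01  3.586e+00 -3.300e-02  1.000e-03 -1.800e-02] sd [0.586 0.33  0.547 0.021 0.03  0.024] pos [0.4294 0.2485 0.2777] w 0.688
t 6.05 grasp [0.4235 0.2439 0.1229] yaw -170.0 zaxis [-0.038 -0.03  -0.999] q6 0.35 w 0.688
twist 0.0037 rows 0.0 then shift [-0.0179  0.0052  0.0871] rows 2.1
```

L's moment about the jaw axis reads −0.008, −0.054 and +0.001 N m. A loose ball would swing it by about 0.18, so L looks sound. I'll set it back down.

>>> move_arm:
  claw: [0,0,0,0,0,0,0]
  xyz:
    - [-0.01,0.005,0.01]
    - [-0.008,0,0.015]
    - [0,0,0.015]
    - [0,0,0.015]
    - [0,0,0.01]
    - [0,0,0]
    - [0,0,0]
  twist: [0,0,0,0,0,0,0]

```text
time_s: 6.63
ee_pos: [0.445, 0.2557, 0.2115]
tool_rot: [0.273, -3.093, 0.037]
wrist_force: [0.2, -0.4, -4.6]
width: 0.682
```

```bash
python3 -c "
from h import *
plan(.4368,.2495,.043,9.8)"
```

```text
t 6.63 grasp [0.4397 0.2515 0.0567] yaw -169.9 zaxis [-0.034 -0.027 -0.999] q6 0.35 w 0.682
twist 0.0044 rows 0.0 then shift [ 0.0027 -0.0012  0.0138] rows 0.3
```

>>> move_arm:
  claw: [0,0,0,0,0]
  xyz:
    - [0,0,0.007]
    - [0,0,0.005]
    - [0,0,0.002]
    - [0,0,0.001]
    - [0,0,0]
  twist: [0,0,0,0,0]

```text
time_s: 7.05
ee_pos: [0.4453, 0.2558, 0.1975]
tool_rot: [0.273, -3.096, 0.035]
wrist_force: [-0.9, -0.3, -4.9]
width: 0.683
```

```bash
python3 -c "
from h import *
plan(.4368,.2495,.043,9.8);print(r.sense()['wrist_force'])"
```

```text
t 7.05 grasp [0.4405 0.2519 0.0426] yaw -169.9 zaxis [-0.031 -0.025 -0.999] q6 0.35 w 0.683
twist 0.0046 rows 0.0 then shift [ 0.0041 -0.0018 -0.0002] rows 0.1
[-0.9397486  -0.28656974 -4.90274723]
```

>>> move_arm:
  claw: [0,0,100,100,100,100]
  xyz:
    - [0,0,0.002]
    - [0,0,0]
    - [0,0,0]
    - [0,0,0]
    - [0,0,0]
    - [0,0,0]
  twist: [0,0,0,0,0,0]

```text
time_s: 7.55
ee_pos: [0.447, 0.2568, 0.1984]
tool_rot: [0.274, -3.103, 0.03]
wrist_force: [-0.4, 0.5, -0.2]
width: 1.005
```

>>> move_arm:
  claw: [100,100,100,100,100]
  xyz:
    - [0,0,-0.025]
    - [0,0,-0.03]
    - [0,0,-0.03]
    - [0,0,-0.02]
    - [0,0,0]
  twist: [0,0,0,0,0]

```text
time_s: 7.97
ee_pos: [0.4494, 0.2589, 0.3076]
tool_rot: [0.273, -3.102, 0.032]
wrist_force: [0.3, 0.5, -1.0]
width: 1.001
```

```bash
python3 -c "
from h import *
plan(.4544,-.0137,.14,22.6)"
```

```text
t 7.97 grasp [0.4455 0.2554 0.1527] yaw -169.9 zaxis [-0.026 -0.023 -0.999] q6 0.35 w 1.001
twist -0.2188 rows 1.8 then shift [ 0.0947 -0.2517  0.0186] rows 6.5
```

>>> move_arm:
  claw: [100,100,100,100,100,100,100,100,100,100]
  xyz:
    - [0,0,0]
    - [0,0,0]
    - [0,0,0]
    - [0.014,-0.036,0.003]
    - [0.014,-0.036,0.003]
    - [0.014,-0.036,0.003]
    - [0.014,-0.036,0.003]
    - [0.014,-0.036,0.003]
    - [0.014,-0.036,0.003]
    - [0.011,-0.036,0]
  twist: [-0.11,-0.11,0,0,0,0,0,0,0,0]

```text
time_s: 8.8
ee_pos: [0.4605, -0.0119, 0.293]
tool_rot: [0.624, -3.058, 0.018]
wrist_force: [0.1, -0.5, 0.8]
width: 0.999
```

>>> move_arm:
  claw: [100,100]
  xyz:
    - [0,0,0]
    - [0,0,0]
  twist: [0,0]

```text
time_s: 8.97
ee_pos: [0.4601, -0.019, 0.2921]
tool_rot: [0.596, -3.063, 0.021]
wrist_force: [-0.2, 0.5, 0.3]
width: 1.0
```

```bash
python3 -c "
from h import *
plan(.4544,-.0137,.08,22.6)"
```

```text
t 8.97 grasp [ 0.4573 -0.0217  0.1372] yaw -158.0 zaxis [-0.018 -0.017 -1.   ] q6 -0.42 w 1.0
twist -0.0099 rows 0.1 then shift [-0.0018  0.009   0.0571] rows 1.4
```

>>> move_arm:
  claw: [100,100,100,100]
  xyz:
    - [-0.002,0.009,0.02]
    - [0,0,0.02]
    - [0,0,0.016]
    - [0,0,0]
  twist: [-0.01,0,0,0]

```text
time_s: 9.3
ee_pos: [0.4581, -0.0095, 0.2346]
tool_rot: [0.6, -3.066, 0.021]
wrist_force: [-0.9, 0.6, 0.2]
width: 1.0
```

```bash
python3 -c "
from h import *
plan(.4544,-.0137,.037,22.6)"
```

```text
t 9.3 grasp [ 0.4559 -0.012   0.0796] yaw -157.8 zaxis [-0.015 -0.017 -1.   ] q6 -0.4 w 1.0
twist -0.0078 rows 0.1 then shift [ 0.0011 -0.0006  0.0427] rows 1.0
```

>>> move_arm:
  claw: [100,100,100,0,0,0,0,0,0]
  xyz:
    - [0.001,-0.001,0.02]
    - [0,0,0.02]
    - [0,0,0.003]
    - [0,0,0]
    - [0,0,0]
    - [0,0,0]
    - [0,0,0]
    - [0,0,0]
    - [0,0,0]
  twist: [-0.008,0,0,0,0,0,0,0,0]

```text
time_s: 10.05
ee_pos: [0.4592, -0.0064, 0.1956]
tool_rot: [0.618, -3.067, 0.024]
wrist_force: [-0.4, -0.7, -3.9]
width: 0.686
```

>>> move_arm:
  claw: [0,0,0,0,0,0,0,0]
  xyz:
    - [0,0,-0.02]
    - [0,0,-0.03]
    - [0,0,-0.03]
    - [0,0,-0.02]
    - [0,0,0]
    - [0,0,0]
    - [0,0,0]
    - [0,0,0]
  twist: [0,0,0,0,0,0,0,0]

```text
time_s: 10.72
ee_pos: [0.4571, -0.0044, 0.2954]
tool_rot: [0.615, -3.058, 0.018]
wrist_force: [0.3, -0.8, -4.7]
width: 0.683
```

```bash
python3 -c "
from h import *
feel()
plan(.4544,-.0137,.037,22.6)"
```

```text
t 11.0167 F,M tool mean [-0.12   0.317  4.477 -0.011 -0.059  0.026] sd [0.263 0.563 0.392 0.033 0.026 0.02 ] pos [ 0.4575 -0.0044  0.2959] w 0.687
t 11.02 grasp [ 0.4544 -0.0068  0.141 ] yaw -157.3 zaxis [-0.02  -0.016 -1.   ] q6 -0.4 w 0.687
twist 0.0024 rows 0.0 then shift [ 0.0002 -0.0056  0.104 ] rows 2.5
```

>>> move_arm:
  claw: [0,0,0,0,0,0,0,0]
  xyz:
    - [0.04,0,0]
    - [0.04,0,0]
    - [0,0,0]
    - [0,0,0]
    - [0,0,0]
    - [0,0,0]
    - [0,0,0]
    - [0,0,0]
  twist: [0,0,0,0,0,0,0,0]

```text
time_s: 11.68
ee_pos: [0.383, -0.0355, 0.2949]
tool_rot: [0.617, -3.055, 0.016]
wrist_force: [0.6, -0.2, -4.5]
width: 0.684
```

```bash
python3 -c "
from h import *
feel()"
```

```text
t 11.9833 F,M tool mean [ 0.144 -0.114  4.187  0.009 -0.061  0.009] sd [0.474 0.373 0.329 0.031 0.032 0.032] pos [ 0.3823 -0.0356  0.2946] w 0.686
```

>>> move_arm:
  claw: [0,0,0,0,0,0,0,0]
  xyz:
    - [-0.04,0,0]
    - [-0.04,0,0]
    - [0,0,0]
    - [0,0,0]
    - [0,0,0]
    - [0,0,0]
    - [0,0,0]
    - [0,0,0]
  twist: [0,0,0,0,0,0,0,0]

```text
time_s: 12.65
ee_pos: [0.4546, -0.0038, 0.2885]
tool_rot: [0.612, -3.044, 0.013]
wrist_force: [0.5, 0.2, -4.6]
width: 0.684
```

```bash
python3 -c "
from h import *
feel()
plan(.4544,-.0137,.037,22.6)"
```

```text
t 12.95 F,M tool mean [-2.000e-01 -7.500e-02  4.593e+00 -6.000e-03 -7.400e-02  1.000e-03] sd [0.535 0.242 0.369 0.016 0.022 0.018] pos [ 0.4551 -0.0037  0.2886] w 0.687
t 12.95 grasp [ 0.4499 -0.0061  0.1337] yaw -157.3 zaxis [-0.033 -0.016 -0.999] q6 -0.4 w 0.687
twist 0.0025 rows 0.0 then shift [-0.0048 -0.0086  0.0966] rows 2.3
```

M shows no change either, but a plain stop may not carry the ball the whole way. I'll use a sharper test: jerk, reverse sharply, then ramp down gently.

>>> move_arm:
  claw: [0,0,0,0,0,0,0,0,0,0]
  xyz:
    - [0.04,0,0]
    - [0.04,0,0]
    - [-0.04,0,0]
    - [-0.03,0,0]
    - [-0.02,0,0]
    - [-0.01,0,0]
    - [0,0,0]
    - [0,0,0]
    - [0,0,0]
    - [0,0,0]
  twist: [0,0,0,0,0,0,0,0,0,0]

```text
time_s: 13.78
ee_pos: [0.447, 0.0024, 0.2737]
tool_rot: [0.597, -3.002, 0.0]
wrist_force: [-0.1, -0.4, -4.4]
width: 0.687
```

```bash
python3 -c "
from h import *
feel(8)"
```

```text
t 14.1833 F,M tool mean [-3.860e-01  9.000e-03  4.446e+00  4.300e-02 -1.570e-01  4.000e-03] sd [0.255 0.456 0.382 0.026 0.024 0.024] pos [0.4471 0.0026 0.2736] w 0.682
```

>>> move_arm:
  claw: [0,0,0,0,0,0,0,0,0,0]
  xyz:
    - [-0.04,0,0]
    - [-0.04,0,0]
    - [0.04,0,0]
    - [0.03,0,0]
    - [0.02,0,0]
    - [0.01,0,0]
    - [0,0,0]
    - [0,0,0]
    - [0,0,0]
    - [0,0,0]
  twist: [0,0,0,0,0,0,0,0,0,0]

```text
time_s: 15.02
ee_pos: [0.4376, -0.0043, 0.2576]
tool_rot: [0.592, -2.975, -0.008]
wrist_force: [0.7, 0.2, -4.1]
width: 0.686
```

```bash
python3 -c "
from h import *
feel(8)
plan(.4544,-.0137,.043,22.6)"
```

```text
t 15.4167 F,M tool mean [-0.282 -0.053  4.292  0.055 -0.208  0.   ] sd [0.715 0.352 0.581 0.029 0.043 0.016] pos [ 0.4368 -0.0044  0.2567] w 0.683
t 15.42 grasp [ 0.4199 -0.0068  0.1027] yaw -157.4 zaxis [-0.109 -0.016 -0.994] q6 -0.4 w 0.683
twist 0.0001 rows 0.0 then shift [-0.0355 -0.0211  0.0557] rows 1.7
```

The tool's tilt drifts with each shake, and M's moments fit that drift linearly, with no ball shift. M looks sound. L's last reading is off that line by +0.066, so it needs a recheck. First I'll see whether vertical jerks undo the tilt.

>>> move_arm:
  claw: [0,0,0,0,0]
  xyz:
    - [0,0,-0.04]
    - [0,0,-0.04]
    - [0,0,0]
    - [0,0,0]
    - [0,0,0]
  twist: [0,0,0,0,0]

```text
time_s: 15.83
ee_pos: [0.4444, -0.0029, 0.3367]
tool_rot: [0.591, -2.966, -0.011]
wrist_force: [0.9, -0.9, -4.3]
width: 0.688
```

>>> move_arm:
  claw: [0,0,0,0,0,0,0]
  xyz:
    - [0,0,0.01]
    - [0,0,0.01]
    - [0,0,0.01]
    - [0,0,0.01]
    - [0,0,0.01]
    - [0,0,0.01]
    - [0,0,0]
  twist: [0,0,0,0,0,0,0]

```text
time_s: 16.42
ee_pos: [0.4328, -0.004, 0.2664]
tool_rot: [0.589, -2.954, -0.014]
wrist_force: [-0.3, -0.7, -3.9]
width: 0.684
```

```bash
python3 -c "
from h import *
plan(.4544,-.0137,.043,22.6)"
```

```text
t 16.42 grasp [ 0.413  -0.0064  0.1127] yaw -157.3 zaxis [-0.128 -0.016 -0.992] q6 -0.4 w 0.684
twist 0.001 rows 0.0 then shift [-0.0439 -0.0249  0.0639] rows 2.0
```

>>> move_arm:
  claw: [0,0,0,0,0,0]
  xyz:
    - [-0.002,0,0.015]
    - [-0.002,0,0.015]
    - [-0.002,0,0.015]
    - [-0.002,0,0.014]
    - [0,0,0]
    - [0,0,0]
  twist: [0,0,0,0,0,0]

```text
time_s: 16.92
ee_pos: [0.4301, -0.0019, 0.2015]
tool_rot: [0.587, -2.947, -0.017]
wrist_force: [1.1, -0.5, -3.8]
width: 0.685
```

```bash
python3 -c "
from h import *
grab('scene','s3.png')
print(r.sense()['wrist_force']);plan(.4544,-.0137,.043,22.6)"
```

```text
[-0.36020011 -0.35220448 -3.43779375]
t 16.97 grasp [ 0.4087 -0.0043  0.0481] yaw -157.3 zaxis [-0.137 -0.016 -0.99 ] q6 -0.39 w 0.679
twist 0.0011 rows 0.0 then shift [-0.0389 -0.0262 -0.0011] rows 1.1
```

View pics/s3.png

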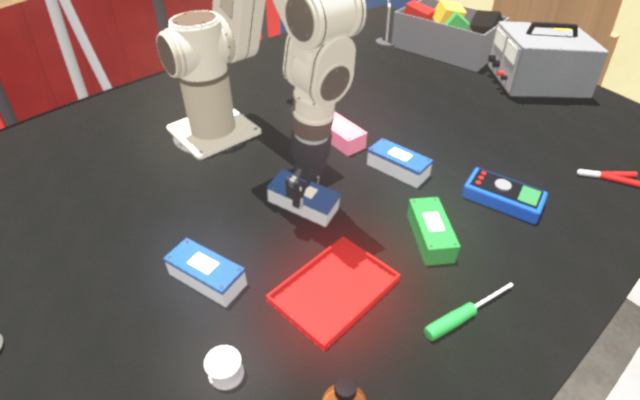

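M is just above the bench at (303,197), clear of the tray, with L and R undisturbed. I'll lower it until it touches.

>>> move_arm:
  claw: [0,0,0,0]
  xyz:
    - [0,0,0.004]
    - [0,0,0]
    - [0,0,0.003]
    - [0,0,0]
  twist: [0,0,0,0]

```text
time_s: 17.3
ee_pos: [0.43, -0.0021, 0.1988]
tool_rot: [0.587, -2.951, -0.015]
wrist_force: [-1.4, 1.2, -0.4]
width: 0.682
```

>>> move_arm:
  claw: [70,70,100,100,100,100]
  xyz:
    - [0,0,0]
    - [0,0,0]
    - [0,0,0]
    - [0,0,0]
    - [0,0,0]
    - [0,0,0]
  twist: [0,0,0,0,0,0]

```text
time_s: 17.8
ee_pos: [0.4321, -0.0022, 0.201]
tool_rot: [0.589, -2.959, -0.012]
wrist_force: [-0.7, 0.3, 0.2]
width: 1.004
```

>>> move_arm:
  claw: [100,100,100,100,100]
  xyz:
    - [0,0,-0.03]
    - [0,0,-0.04]
    - [0,0,-0.04]
    - [0,0,0]
    - [0,0,0]
  twist: [0,0,0,0,0]

```text
time_s: 18.22
ee_pos: [0.4455, -0.0004, 0.3136]
tool_rot: [0.588, -2.954, -0.014]
wrist_force: [-0.8, 1.1, 0.0]
width: 0.998
```

```bash
python3 -c "
from h import *
feel(8)
plan(.4404,-.2604,.14,18.6)"
```

```text
t 18.6167 F,M tool mean [ 0.168  0.05  -0.066  0.032 -0.14   0.003] sd [0.39  0.581 0.545 0.038 0.045 0.032] pos [ 4.445e-01 -4.000e-04  3.111e-01] w 0.999
t 18.62 grasp [ 0.4237 -0.0029  0.1575] yaw -157.4 zaxis [-0.134 -0.016 -0.991] q6 -0.39 w 0.999
twist 0.0704 rows 0.6 then shift [ 0.0632 -0.25    0.0193] rows 6.2
```

>>> move_arm:
  claw: [100,100,100,100,100]
  xyz:
    - [0.04,0,0]
    - [0.04,0,0]
    - [0.04,0,0]
    - [0,0,0]
    - [0,0,0]
  twist: [0,0,0,0,0]

```text
time_s: 19.03
ee_pos: [0.3304, -0.047, 0.3214]
tool_rot: [0.588, -2.937, -0.02]
wrist_force: [-0.1, 0.1, 0.7]
width: 0.998
```

>>> move_arm:
  claw: [100,100,100,100,100,100,100]
  xyz:
    - [-0.02,0,0]
    - [-0.02,0,0]
    - [-0.02,0,0]
    - [-0.02,0,0]
    - [-0.02,0,0]
    - [0,0,0]
    - [0,0,0]
  twist: [0,0,0,0,0,0,0]

```text
time_s: 19.62
ee_pos: [0.4266, -0.0062, 0.304]
tool_rot: [0.585, -2.935, -0.021]
wrist_force: [-0.8, -0.2, 0.0]
width: 1.002
```

>>> move_arm:
  claw: [100,100,100,100,100,100,100,100]
  xyz:
    - [0,-0.036,0.002]
    - [0,-0.036,0.002]
    - [0,-0.036,0.002]
    - [0,-0.036,0.002]
    - [0,-0.036,0.002]
    - [0,-0.036,0.002]
    - [0,-0.03,0]
    - [0,0,0]
  twist: [0.07,0,0,0,0,0,0,0]

```text
time_s: 20.28
ee_pos: [0.5062, -0.2459, 0.2796]
tool_rot: [0.492, -2.945, -0.016]
wrist_force: [0.5, 0.4, 0.0]
width: 1.003
```

```bash
python3 -c "
from h import *
plan(.4404,-.2604,.08,18.6)"
```

```text
t 20.28 grasp [ 0.4823 -0.2483  0.1265] yaw -160.9 zaxis [-0.154 -0.015 -0.988] q6 -0.76 w 1.003
twist 0.0091 rows 0.1 then shift [0.036  0.     0.0525] rows 1.5
```

The tilt isn't reversible this way, but a box gripped while it lies flat stays flat at release if the tilt stays put. Going on to R.

>>> move_arm:
  claw: [100,100,100,100,100]
  xyz:
    - [0.018,0,0.017]
    - [0.018,0,0.017]
    - [0,0,0.015]
    - [0,0,0]
    - [0,0,0]
  twist: [0.009,0,0,0,0]

```text
time_s: 20.7
ee_pos: [0.4615, -0.2603, 0.2342]
tool_rot: [0.47, -2.947, -0.019]
wrist_force: [0.5, 0.3, 0.2]
width: 1.001
```

```bash
python3 -c "
from h import *
plan(.4404,-.2604,.037,18.6)"
```

```text
t 20.7 grasp [ 0.4371 -0.2622  0.0811] yaw -161.7 zaxis [-0.157 -0.012 -0.988] q6 -0.8 w 1.001
twist -0.0052 rows 0.0 then shift [-0.0104 -0.001   0.043 ] rows 1.1
```

>>> move_arm:
  claw: [100,100,100,100,100]
  xyz:
    - [-0.01,-0.001,0.01]
    - [0,0,0.015]
    - [0,0,0.018]
    - [0,0,0]
    - [0,0,0]
  twist: [-0.005,0,0,0,0]

```text
time_s: 21.12
ee_pos: [0.4696, -0.2568, 0.1912]
tool_rot: [0.486, -2.951, -0.014]
wrist_force: [0.7, -0.2, -0.2]
width: 1.0
```

```bash
python3 -c "
from h import *
feel(6)
plan(.4404,-.2604,.037,18.6)"
```

```text
t 21.4167 F,M tool mean [-0.416  0.457  0.017  0.035 -0.125  0.007] sd [0.747 0.625 0.606 0.058 0.018 0.029] pos [ 0.4691 -0.2574  0.1919] w 1.003
t 21.42 grasp [ 0.4461 -0.2598  0.0387] yaw -161.2 zaxis [-0.148 -0.016 -0.989] q6 -0.8 w 1.003
twist 0.003 rows 0.0 then shift [0.0053 0.0012 0.0025] rows 0.1
```

>>> move_arm:
  claw: [100,100,0,0,0,0,0,0]
  xyz:
    - [0.006,0.001,0.001]
    - [0,0,0]
    - [0,0,0]
    - [0,0,0]
    - [0,0,0]
    - [0,0,0]
    - [0,0,0]
    - [0,0,0]
  twist: [0,0,0,0,0,0,0,0]

```text
time_s: 22.08
ee_pos: [0.4629, -0.2592, 0.1945]
tool_rot: [0.483, -2.956, -0.009]
wrist_force: [0.4, 1.4, 1.3]
width: 0.68
```

```bash
python3 -c "
from h import *
plan(.4404,-.2604,.037,18.6)"
```

```text
t 22.08 grasp [ 0.4405 -0.262   0.0411] yaw -161.3 zaxis [-0.144 -0.018 -0.989] q6 -0.81 w 0.68
twist 0.0015 rows 0.0 then shift [-0.001   0.0014  0.0041] rows 0.1
```

>>> move_arm:
  claw: [0,0,0,0,0,0,0,0]
  xyz:
    - [0,0,-0.02]
    - [0,0,-0.03]
    - [0,0,-0.03]
    - [0,0,-0.02]
    - [0,0,0]
    - [0,0,0]
    - [0,0,0]
    - [0,0,0]
  twist: [0,0,0,0,0,0,0,0]

```text
time_s: 22.75
ee_pos: [0.4746, -0.2557, 0.2875]
tool_rot: [0.481, -2.942, -0.027]
wrist_force: [0.5, 0.6, -4.0]
width: 0.682
```

```bash
python3 -c "
from h import *
feel(8)
plan(.4404,-.2604,.037,18.6)"
```

```text
t 23.15 F,M tool mean [-4.660e-01 -5.390e-01  3.397e+00  7.400e-02 -2.580e-01  1.000e-03] sd [0.553 0.357 0.325 0.029 0.026 0.035] pos [ 0.4751 -0.256   0.2889] w 0.681
t 23.15 grasp [ 0.4506 -0.2574  0.1359] yaw -161.2 zaxis [-0.159 -0.009 -0.987] q6 -0.79 w 0.681
twist 0.003 rows 0.0 then shift [-0.0047 -0.0038  0.0992] rows 2.4
```

>>> move_arm:
  claw: [0,0,0,0,0,0,0,0,0]
  xyz:
    - [0.04,0,0]
    - [0.04,0,0]
    - [-0.04,0,0]
    - [-0.03,0,0]
    - [-0.02,0,0]
    - [-0.01,0,0]
    - [0,0,0]
    - [0,0,0]
    - [0,0,0]
  twist: [0,0,0,0,0,0,0,0,0]

```text
time_s: 23.9
ee_pos: [0.4837, -0.255, 0.281]
tool_rot: [0.455, -2.935, -0.036]
wrist_force: [-1.2, 0.5, -3.2]
width: 0.685
```

```bash
python3 -c "
from h import *
feel(8)
plan(.4404,-.2604,.043,18.6)"
```

```text
t 24.3 F,M tool mean [-0.7   -0.407  3.887  0.092 -0.27  -0.005] sd [0.245 0.411 0.338 0.034 0.023 0.046] pos [ 0.4837 -0.2552  0.2812] w 0.68
t 24.3 grasp [ 0.4571 -0.2555  0.1285] yaw -162.2 zaxis [-0.172 -0.002 -0.985] q6 -0.77 w 0.68
twist -0.0133 rows 0.1 then shift [ 0.0032 -0.0039  0.0871] rows 2.1
```

>>> move_arm:
  claw: [0,0,0,0,0,0,0,0,0]
  xyz:
    - [-0.04,0,0]
    - [-0.04,0,0]
    - [0.04,0,0]
    - [0.03,0,0]
    - [0.02,0,0]
    - [0.01,0,0]
    - [0,0,0]
    - [0,0,0]
    - [0,0,0]
  twist: [0,0,0,0,0,0,0,0,0]

```text
time_s: 25.05
ee_pos: [0.4706, -0.262, 0.2654]
tool_rot: [0.456, -2.914, -0.059]
wrist_force: [0.4, 0.9, -3.7]
width: 0.681
```

```bash
python3 -c "
from h import *
feel(8)
plan(.4404,-.2604,.043,18.6)"
```

```text
t 25.45 F,M tool mean [-0.428 -0.426  3.422  0.129 -0.311 -0.   ] sd [0.251 0.491 0.474 0.042 0.032 0.037] pos [ 0.4705 -0.2617  0.2648] w 0.683
t 25.45 grasp [ 0.4401 -0.2603  0.1128] yaw -161.8 zaxis [-0.196  0.01  -0.981] q6 -0.79 w 0.683
twist -0.0066 rows 0.1 then shift [-0.013  -0.0051  0.0684] rows 1.7
```

R's readings (−0.258, −0.270, −0.311) follow its tilt alone, so R is sound. I'll set it down where it stood, then recheck L.

>>> move_arm:
  claw: [0,0,0,0,0,0]
  xyz:
    - [-0.003,-0.001,0.016]
    - [-0.003,-0.001,0.016]
    - [-0.003,0,0.016]
    - [-0.003,0,0.013]
    - [0,0,0]
    - [0,0,0]
  twist: [0,0,0,0,0,0]

```text
time_s: 25.95
ee_pos: [0.4721, -0.2594, 0.2022]
tool_rot: [0.459, -2.916, -0.055]
wrist_force: [-0.7, -1.1, -3.7]
width: 0.681
```

```bash
python3 -c "
from h import *
print(r.sense()['wrist_force']);plan(.4404,-.2604,.043,18.6)"
```

```text
[-0.70949555 -1.12930641 -3.6899071 ]
t 25.95 grasp [ 0.4424 -0.2583  0.05  ] yaw -161.8 zaxis [-0.191  0.007 -0.981] q6 -0.79 w 0.681
twist -0.0062 rows 0.0 then shift [ 0.0013 -0.0018  0.0073] rows 0.2
```

>>> move_arm:
  claw: [0,0,0,0,0]
  xyz:
    - [0,0,0.004]
    - [0,0,0]
    - [0,0,0.003]
    - [0,0,0.001]
    - [0,0,0]
  twist: [0,0,0,0,0]

```text
time_s: 26.37
ee_pos: [0.4717, -0.26, 0.1969]
tool_rot: [0.46, -2.92, -0.05]
wrist_force: [-0.9, -0.7, -3.2]
width: 0.686
```

>>> move_arm:
  claw: [70,70,100,100,100,100]
  xyz:
    - [0,0,0]
    - [0,0,0]
    - [0,0,0]
    - [0,0,0]
    - [0,0,0]
    - [0,0,0]
  twist: [0,0,0,0,0,0]

```text
time_s: 26.87
ee_pos: [0.4728, -0.2608, 0.1998]
tool_rot: [0.46, -2.924, -0.045]
wrist_force: [-0.4, 0.2, 1.4]
width: 1.003
```

>>> move_arm:
  claw: [100,100,100,100,100]
  xyz:
    - [0,0,-0.03]
    - [0,0,-0.04]
    - [0,0,-0.03]
    - [0,0,0]
    - [0,0,0]
  twist: [0,0,0,0,0]

```text
time_s: 27.28
ee_pos: [0.491, -0.2607, 0.3016]
tool_rot: [0.459, -2.921, -0.047]
wrist_force: [-0.3, 0.0, 0.3]
width: 1.001
```

```bash
python3 -c "
from h import *
plan(.4368,.2495,.14,9.8); s=r.sense();print(s['qpos'])
p,d=grab('top','top4.png')"
```

```text
t 27.28 grasp [ 0.4622 -0.2603  0.1493] yaw -161.8 zaxis [-0.186  0.003 -0.983] q6 -0.77 w 1.001
twist 0.1461 rows 1.2 then shift [-0.0613  0.5066  0.0154] rows 12.2
[-0.46917308  0.48881292  0.08388138  1.33428097 -0.08138406 -0.77404266]
```

View pics/top4.png

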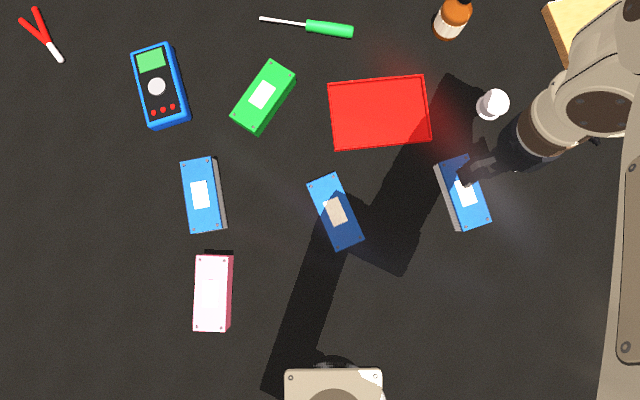

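The picture shows all three boxes flat: L at (203,195), M at (335,211), R at (465,193), with the tray clear. I have to level the tool before turning L by about 90° for the tray. I'll try the edge of the reach, where a pose beyond reach may tip the tool outward.

>>> move_arm:
  claw: [100,100,100,100,100,100,100,100,100]
  xyz:
    - [-0.011,0.034,-0.005]
    - [-0.011,0.034,-0.005]
    - [-0.011,0.034,-0.005]
    - [-0.011,0.034,-0.005]
    - [-0.011,0.034,-0.005]
    - [-0.011,0.034,-0.005]
    - [-0.011,0.034,-0.005]
    - [-0.011,0.034,-0.005]
    - [0,0,0]
  twist: [0.05,0.05,0.05,0,0,0,0,0,0]

```text
time_s: 28.08
ee_pos: [0.5306, 0.0306, 0.3259]
tool_rot: [0.21, -2.935, -0.029]
wrist_force: [0.5, -1.1, -0.2]
width: 1.001
```

Run:
```python
from h import *
plan(.6,.03,.2,9.8); print(r.sense()['ee_pos'],r.sense()['qpos'])
p=cv2.imread('pics/top4.png');hsv=cv2.cvtColor(p,cv2.COLOR_BGR2HSV)
for lo in (120,200):
    rd=cv2.inRange(hsv,(0,lo,110),(8,255,255))|cv2.inRange(hsv,(172,lo,110),(180,255,255))
    rd=cv2.morphologyEx(rd,cv2.MORPH_OPEN,np.ones((9,9)))
    n,l,st,ce=cv2.connectedComponentsWithStats(rd);k=l[111,380]
    c,_=cv2.findContours((l==k).astype('uint8'),0,2)
    q=np.array([at_z('top',u,v,.018)[:2] for u,v in c[0][:,0]]).astype('float32')
    print(cv2.minAreaRect(q), st[k])
```

```text
t 28.08 grasp [0.4999 0.0315 0.174 ] yaw -171.6 zaxis [-0.198  0.005 -0.98 ] q6 -0.09 w 1.001
twist -0.025 rows 0.2 then shift [-0.0915 -0.0168 -0.0454] rows 2.5
[0.53059263 0.03062141 0.3259077 ] [ 0.05370722  0.43881064  0.0678146   1.39881891  0.01609831 -0.09060685]
((0.6090067028999329, -0.09805087745189667), (0.1453011929988861, 0.20246072113513947), 6.089713096618652) [ 327   74  105   77 6845]
((0.44888925552368164, 0.021124660968780518), (1.478549838066101, 0.8878547549247742), 89.80708312988281) [     0      0    640    400 255605]
```

>>> move_arm:
  claw: [100,100,100,100,100,100,100,100]
  xyz:
    - [-0.04,0,0]
    - [-0.04,0,0]
    - [-0.04,0,0]
    - [-0.04,0,0]
    - [-0.04,0,0]
    - [-0.04,0,0]
    - [0,0,0]
    - [0,0,0]
  twist: [0,0,0,0,0,0,0,0]

```text
time_s: 28.75
ee_pos: [0.7551, 0.0677, 0.2511]
tool_rot: [0.218, -2.899, -0.025]
wrist_force: [-1.1, 0.5, 0.3]
width: 1.004
```

Run:
```python
from h import *
plan(.6,.03,.2,9.8); print(r.sense()['ee_pos'],r.sense()['qpos'])
```

```text
t 28.75 grasp [0.719  0.0676 0.1003] yaw -171.2 zaxis [-0.233 -0.    -0.972] q6 -0.07 w 1.004
twist -0.0171 rows 0.1 then shift [ 0.1433 -0.0141 -0.0692] rows 3.8
[0.75514006 0.0676891  0.25105106] [ 0.08602479  1.02279088  0.94738072  1.72980956  0.019664   -0.06611983]
```

>>> move_arm:
  claw: [100,100,100,100,100,100]
  xyz:
    - [-0.035,0,-0.02]
    - [-0.035,0,-0.02]
    - [-0.035,0,-0.02]
    - [-0.035,0,-0.02]
    - [0,0,0]
    - [0,0,0]
  twist: [0,0,0,0,0,0]

```text
time_s: 29.25
ee_pos: [0.7927, 0.0747, 0.2514]
tool_rot: [0.214, -2.93, -0.026]
wrist_force: [-1.1, 0.2, -0.3]
width: 1.002
```

Run:
```python
from h import *
plan(.6,.03,.2,9.8); print(r.sense()['ee_pos'],r.sense()['qpos'])
```

```text
t 29.25 grasp [0.7612 0.0751 0.0997] yaw -171.4 zaxis [-0.203  0.003 -0.979] q6 -0.06 w 1.002
twist -0.0216 rows 0.2 then shift [ 0.1833 -0.0145 -0.0656] rows 4.7
[0.79273484 0.07468654 0.25144005] [ 0.09047802  1.16990872  1.26446922  1.86905134  0.02116826 -0.05781813]
```

Pushing at the limit of the reach does bring the tilt back (−0.233 to −0.203), so I'll continue.

>>> move_arm:
  claw: [100,100,100,100,100,100,100,100]
  xyz:
    - [-0.03,0,-0.025]
    - [-0.03,0,-0.025]
    - [-0.03,0,-0.025]
    - [-0.03,0,-0.025]
    - [-0.03,0,-0.025]
    - [-0.03,0,-0.025]
    - [-0.03,0,-0.025]
    - [0,0,0]
  twist: [0,0,0,0,0,0,0,0]

```text
time_s: 29.92
ee_pos: [0.8041, 0.0833, 0.3657]
tool_rot: [-0.223, 3.101, 0.038]
wrist_force: [-0.7, -0.2, 0.8]
width: 0.998
```

Run:
```python
from h import *
plan(.6,.03,.2,9.8); print(r.sense()['ee_pos'],r.sense()['qpos'])
```

```text
t 29.92 grasp [0.8088 0.0874 0.2108] yaw -171.8 zaxis [ 0.03   0.027 -0.999] q6 -0.04 w 0.998
twist -0.0276 rows 0.2 then shift [ 0.2157 -0.0211  0.003 ] rows 5.2
[0.80410419 0.0832678  0.36567747] [ 0.09941828  1.03061072  1.27539743  1.78299675  0.02341185 -0.0440252 ]
```

Tilt is now +0.03, so nearly level with a small reserve. Back to L, refitting its position from top4.

Run:
```python
from h import *
p=cv2.imread('pics/top4.png');hsv=cv2.cvtColor(p,cv2.COLOR_BGR2HSV)
b=cv2.inRange(hsv,(95,90,60),(125,255,255)); b=cv2.morphologyEx(b,3,np.ones((5,5)))
n,l,st,ce=cv2.connectedComponentsWithStats(b);k=l[170,200]
c,_=cv2.findContours((l==k).astype('uint8'),0,2)
q=np.array([at_z('top',u,v,.046)[:2] for u,v in c[0][:,0]]).astype('float32')
print(cv2.minAreaRect(q)); x,y=cv2.minAreaRect(q)[0]
plan(x,y,.14,9.8)
```

```text
((0.4400672912597656, 0.2522393763065338), (0.14267303049564362, 0.06411997228860855), 9.88668155670166)
t 29.92 grasp [0.8088 0.0874 0.2108] yaw -171.8 zaxis [ 0.03   0.027 -0.999] q6 -0.04 w 0.998
twist -0.0276 rows 0.2 then shift [0.3375 0.2239 0.064 ] rows 9.8
```

>>> move_arm:
  claw: [100,100,100,100,100,100,100,100,100,100]
  xyz:
    - [0.034,0.022,0.003]
    - [0.034,0.022,0.003]
    - [0.034,0.022,0.003]
    - [0.034,0.022,0.003]
    - [0.034,0.022,0.003]
    - [0.034,0.022,0.003]
    - [0.034,0.022,0.003]
    - [0.034,0.022,0.01]
    - [0.034,0.022,0.01]
    - [0.025,0.02,0.01]
  twist: [-0.028,0,0,0,0,0,0,0,0,0]

```text
time_s: 30.75
ee_pos: [0.4776, 0.2332, 0.3041]
tool_rot: [-0.231, 3.093, 0.038]
wrist_force: [0.1, 0.1, -0.1]
width: 0.997
```

>>> move_arm:
  claw: [100,100]
  xyz:
    - [0,0,0]
    - [0,0,0]
  twist: [0,0]

```text
time_s: 30.92
ee_pos: [0.4702, 0.2352, 0.3019]
tool_rot: [-0.243, 3.1, 0.036]
wrist_force: [0.4, -0.9, -0.0]
width: 1.0
```

```bash
python3 -c "
from h import *
plan(.4400,.2522,.08,9.9)"
```

```text
t 30.92 grasp [0.4748 0.2392 0.1471] yaw -171.0 zaxis [ 0.03   0.026 -0.999] q6 0.3 w 1.0
twist -0.0165 rows 0.1 then shift [0.0343 0.0175 0.0663] rows 1.8
```

>>> move_arm:
  claw: [100,100,100,100,100]
  xyz:
    - [0.018,0.009,0.01]
    - [0.016,0.009,0.02]
    - [0,0,0.025]
    - [0,0,0]
    - [0,0,0]
  twist: [-0.017,0,0,0,0]

```text
time_s: 31.33
ee_pos: [0.4392, 0.25, 0.2486]
tool_rot: [-0.267, 3.088, 0.041]
wrist_force: [0.6, 0.4, 0.8]
width: 1.0
```

```bash
python3 -c "
from h import *
plan(.4400,.2522,.038,9.9)"
```

```text
t 31.33 grasp [0.4452 0.2547 0.0937] yaw -170.1 zaxis [ 0.039  0.03  -0.999] q6 0.34 w 1.0
twist -0.0008 rows 0.0 then shift [ 0.008  -0.0028  0.0554] rows 1.3
```

>>> move_arm:
  claw: [100,100,100,100,100]
  xyz:
    - [0.008,-0.003,0.015]
    - [0,0,0.02]
    - [0,0,0.02]
    - [0,0,0]
    - [0,0,0]
  twist: [0,0,0,0,0]

```text
time_s: 31.75
ee_pos: [0.4427, 0.2479, 0.1991]
tool_rot: [-0.257, 3.076, 0.049]
wrist_force: [0.8, 0.2, 0.6]
width: 0.996
```

```bash
python3 -c "
from h import *
feel(6)
plan(.4400,.2522,.038,9.9)"
```

```text
t 32.05 F,M tool mean [-0.027  0.067 -0.427  0.043  0.043 -0.011] sd [0.353 0.295 0.346 0.031 0.029 0.025] pos [0.4417 0.2481 0.1992] w 0.999
t 32.05 grasp [0.4498 0.2537 0.0445] yaw -170.4 zaxis [ 0.052  0.036 -0.998] q6 0.34 w 0.999
twist -0.0059 rows 0.0 then shift [0.0103 0.     0.0059] rows 0.3
```

>>> move_arm:
  claw: [100,100,0,0,0,0,0,0]
  xyz:
    - [0.011,0,0.004]
    - [0,0,0]
    - [0,0,0]
    - [0,0,0]
    - [0,0,0]
    - [0,0,0]
    - [0,0,0]
    - [0,0,0]
  twist: [0,0,0,0,0,0,0,0]

```text
time_s: 32.72
ee_pos: [0.4326, 0.2472, 0.198]
tool_rot: [-0.259, 3.07, 0.052]
wrist_force: [-1.0, -0.2, 1.8]
width: 0.684
```

```bash
python3 -c "
from h import *
plan(.4400,.2522,.038,9.9)"
```

```text
t 32.72 grasp [0.4413 0.2532 0.0434] yaw -170.4 zaxis [ 0.057  0.039 -0.998] q6 0.35 w 0.684
twist -0.0055 rows 0.0 then shift [ 0.0018 -0.0009  0.0052] rows 0.1
```

>>> move_arm:
  claw: [0,0,0,0,0,0,0,0]
  xyz:
    - [0,0,-0.02]
    - [0,0,-0.03]
    - [0,0,-0.03]
    - [0,0,-0.02]
    - [0,0,0]
    - [0,0,0]
    - [0,0,0]
    - [0,0,0]
  twist: [0,0,0,0,0,0,0,0]

```text
time_s: 33.38
ee_pos: [0.4245, 0.2417, 0.2934]
tool_rot: [-0.26, 3.086, 0.041]
wrist_force: [-0.7, -0.2, -4.5]
width: 0.681
```

```bash
python3 -c "
from h import *
feel(8)
plan(.4400,.2522,.038,9.9)"
```

```text
t 33.7833 F,M tool mean [ 0.389 -0.17   3.481  0.014  0.15  -0.01 ] sd [0.289 0.408 0.502 0.027 0.019 0.031] pos [0.4249 0.242  0.2947] w 0.678
t 33.78 grasp [0.4316 0.2468 0.1399] yaw -170.4 zaxis [ 0.043  0.031 -0.999] q6 0.35 w 0.678
twist -0.0055 rows 0.0 then shift [-0.0042  0.0015  0.1023] rows 2.5
```

L reads +0.15 where a clamped ball would give about +0.04, so its ball sits at the − end. One confirming jerk should send it to the + end.

>>> move_arm:
  claw: [0,0,0,0,0,0,0,0,0]
  xyz:
    - [0.04,0,0]
    - [0.04,0,0]
    - [-0.04,0,0]
    - [-0.03,0,0]
    - [-0.02,0,0]
    - [-0.01,0,0]
    - [0,0,0]
    - [0,0,0]
    - [0,0,0]
  twist: [0,0,0,0,0,0,0,0,0]

```text
time_s: 34.53
ee_pos: [0.4152, 0.229, 0.2717]
tool_rot: [0.266, -3.117, 0.001]
wrist_force: [0.1, 0.4, -2.6]
width: 0.677
```

```bash
python3 -c "
from h import *
feel(8)
plan(.6090,-.0981,.16,96.1)"
```

```text
t 34.9333 F,M tool mean [-0.413 -0.005  3.656  0.008 -0.111  0.01 ] sd [1.328 0.404 0.609 0.025 0.307 0.033] pos [0.4148 0.2288 0.2715] w 0.683
t 34.93 grasp [0.4126 0.2285 0.1165] yaw -170.2 zaxis [-0.014 -0.002 -1.   ] q6 0.33 w 0.683
twist -1.5069 rows 12.1 then shift [ 0.3456 -0.1599 -0.0456] rows 9.2
```

A knock came during the readings (sd 0.3) and the mean went negative, so L is the rattling box. The tool is level again at −0.014. Turning it for the tray.

>>> move_arm:
  claw: [0,0,0,0,0,0,0,0,0,0]
  xyz:
    - [0,0,-0.02]
    - [0,0,-0.02]
    - [0,0,0]
    - [0,0,0]
    - [0,0,0]
    - [0,0,0]
    - [0,0,0]
    - [0,0,0]
    - [0,0,0]
    - [0,0,0]
  twist: [-0.11,-0.11,-0.11,-0.11,-0.11,-0.11,-0.11,-0.11,-0.11,-0.11]

```text
time_s: 35.77
ee_pos: [0.4138, 0.2285, 0.3136]
tool_rot: [1.922, -2.467, -0.01]
wrist_force: [-0.2, 0.2, -3.1]
width: 0.679
```

>>> move_arm:
  claw: [0,0,0,0,0,0]
  xyz:
    - [0,0,0]
    - [0,0,0]
    - [0,0,0]
    - [0,0,0]
    - [0,0,0]
    - [0,0,0]
  twist: [-0.1,-0.1,-0.1,-0.1,0,0]

```text
time_s: 36.27
ee_pos: [0.413, 0.2283, 0.3136]
tool_rot: [2.396, -2.011, -0.014]
wrist_force: [-0.0, -0.8, -3.5]
width: 0.679
```

```bash
python3 -c "
from h import *
plan(.6090,-.0981,.16,96.1)"
```

```text
t 36.27 grasp [0.4106 0.2275 0.1587] yaw -80.0 zaxis [-0.015 -0.005 -1.   ] q6 -1.24 w 0.679
twist 0.0679 rows 0.5 then shift [ 0.3449 -0.1626 -0.0029] rows 9.1
```

>>> move_arm:
  claw: [0,0,0,0,0,0,0,0,0,0]
  xyz:
    - [0,0,0]
    - [0.034,-0.016,0]
    - [0.034,-0.016,0]
    - [0.034,-0.016,0]
    - [0.034,-0.016,0]
    - [0.034,-0.016,0]
    - [0.034,-0.016,0]
    - [0.034,-0.016,0]
    - [0.034,-0.016,0]
    - [0.034,-0.016,0]
  twist: [0.068,0,0,0,0,0,0,0,0,0]

```text
time_s: 37.1
ee_pos: [0.5901, -0.0664, 0.3118]
tool_rot: [2.318, -2.105, -0.016]
wrist_force: [-0.2, 0.1, -3.4]
width: 0.678
```

>>> move_arm:
  claw: [0,0,0,0]
  xyz:
    - [0.034,-0.016,0]
    - [0,0,0]
    - [0,0,0]
    - [0,0,0]
  twist: [0,0,0,0]

```text
time_s: 37.43
ee_pos: [0.6132, -0.1096, 0.309]
tool_rot: [2.295, -2.128, -0.01]
wrist_force: [-0.7, -0.2, -3.3]
width: 0.681
```

```bash
python3 -c "
from h import *
plan(.6090,-.0981,.09,96.1)"
```

```text
t 37.43 grasp [ 0.6112 -0.1103  0.154 ] yaw -85.7 zaxis [-0.013 -0.004 -1.   ] q6 -1.82 w 0.681
twist -0.0309 rows 0.2 then shift [-0.0125  0.0001  0.064 ] rows 1.6
```

>>> move_arm:
  claw: [0,0,0,0,0,0]
  xyz:
    - [-0.012,0,0.015]
    - [0,0,0.017]
    - [0,0,0.017]
    - [0,0,0.014]
    - [0,0,0]
    - [0,0,0]
  twist: [-0.031,0,0,0,0,0]

```text
time_s: 37.93
ee_pos: [0.6094, -0.0914, 0.2453]
tool_rot: [2.33, -2.091, -0.012]
wrist_force: [0.5, 0.7, -4.0]
width: 0.681
```

```bash
python3 -c "
from h import *
plan(.6090,-.0981,.06,96.1)
p,d=grab('scene');cv2.imwrite('pics/s5.png',cv2.resize(p[120:370,200:460],None,fx=2.4,fy=2.4)[:,:,::-1])"
```

```text
t 37.93 grasp [ 0.6074 -0.0918  0.0903] yaw -83.8 zaxis [-0.013 -0.003 -1.   ] q6 -1.83 w 0.681
twist 0.0018 rows 0.0 then shift [ 0.0064 -0.0014  0.0303] rows 0.7
```

View pics/s5.png

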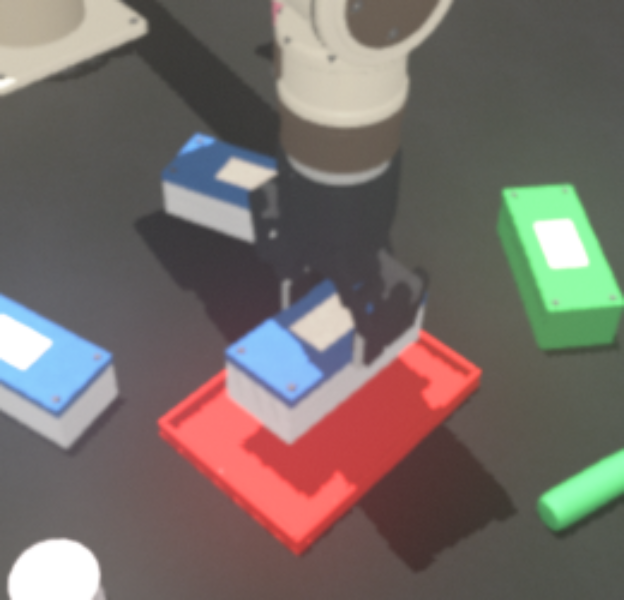

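The crop shows L above the tray, aligned with its long side, at about (330,360). I'll lower it.

>>> move_arm:
  claw: [0,0,0,0,0]
  xyz:
    - [0.006,-0.001,0.012]
    - [0,0,0.012]
    - [0,0,0.008]
    - [0,0,0]
    - [0,0,0]
  twist: [0,0,0,0,0]

```text
time_s: 38.4
ee_pos: [0.6124, -0.0972, 0.2154]
tool_rot: [2.335, -2.092, -0.001]
wrist_force: [1.0, 0.5, -3.5]
width: 0.678
```

```bash
python3 -c "
from h import *
print(r.sense()['wrist_force']);plan(.6090,-.0981,.05,96.1)"
```

```text
[ 1.00726409  0.48670674 -3.45558469]
t 38.4 grasp [ 0.6117 -0.0979  0.0604] yaw -83.7 zaxis [-0.005 -0.004 -1.   ] q6 -1.84 w 0.678
twist 0.0031 rows 0.0 then shift [-0.0001  0.0026  0.0105] rows 0.3
```

>>> move_arm:
  claw: [0,0,0,0,0,0]
  xyz:
    - [0,0.002,0.005]
    - [0,0,0.004]
    - [0,0,0]
    - [0,0,0.002]
    - [0,0,0.001]
    - [0,0,0]
  twist: [0,0,0,0,0,0]

```text
time_s: 38.9
ee_pos: [0.6109, -0.0983, 0.2071]
tool_rot: [2.337, -2.095, 0.004]
wrist_force: [-0.5, 1.0, -0.9]
width: 0.679
```

```bash
python3 -c "
from h import *
print(r.sense()['wrist_force']);plan(.6090,-.0981,.05,96.1)"
```

```text
[-0.48231567  1.02628607 -0.85904876]
t 38.9 grasp [ 0.6108 -0.099   0.0521] yaw -83.7 zaxis [-0.    -0.004 -1.   ] q6 -1.84 w 0.679
twist 0.0027 rows 0.0 then shift [-0.0011  0.0017  0.0021] rows 0.1
```

>>> move_arm:
  claw: [0,0,0,72,75,85,100,100,100]
  xyz:
    - [0,0,0.002]
    - [0,0,0.002]
    - [0,0,0]
    - [0,0,0]
    - [0,0,0]
    - [0,0,0]
    - [0,0,0]
    - [0,0,0]
    - [0,0,0]
  twist: [0,0,0,0,0,0,0,0,0]

```text
time_s: 39.65
ee_pos: [0.613, -0.0987, 0.2077]
tool_rot: [-2.339, 2.096, -0.017]
wrist_force: [0.3, 0.1, 0.5]
width: 1.0
```

>>> move_arm:
  claw: [100,100,100,100,100,100,100,100,100,100]
  xyz:
    - [0,0,-0.02]
    - [0,0,-0.03]
    - [0,0,-0.03]
    - [0,0,-0.03]
    - [0,0,-0.03]
    - [-0.034,-0.01,0]
    - [-0.034,-0.01,0]
    - [-0.034,-0.01,0]
    - [-0.034,-0.01,0]
    - [0,0,0]
  twist: [0,0,0,0,0,0,0,0,0,0]

```text
time_s: 40.48
ee_pos: [0.6384, 0.0432, 0.3523]
tool_rot: [-2.328, 2.106, -0.016]
wrist_force: [0.3, -0.5, -0.1]
width: 1.0
```

>>> move_arm:
  claw: [100,100,100,100]
  xyz:
    - [-0.03,0,0]
    - [-0.03,0,0]
    - [-0.02,0,0]
    - [0,0,0]
  twist: [0,0,0,0]

```text
time_s: 40.82
ee_pos: [0.6308, 0.1269, 0.3507]
tool_rot: [-2.329, 2.104, -0.017]
wrist_force: [0.6, -0.5, -1.0]
width: 1.003
```

```bash
python3 -c "
from h import *
print(r.sense()['ee_pos'],r.sense()['wrist_force'])
a,d=grab('scene');b,d2=grab('top')
cv2.imwrite('pics/f.png',np.vstack([cv2.resize(a[100:370,100:500],(440,297)),cv2.resize(b[50:260,150:550],(440,231))])[:,:,::-1])
for u,v in ((380,90),(380,105),(350,105),(400,105)): print(at_d('top',u,v,d2[v,u]).round(4))"
```

```text
[0.63075118 0.12694075 0.35073685] [ 0.58877746 -0.54766824 -0.99955693]
[ 0.6426 -0.0957  0.0472]
[ 0.6121 -0.0949  0.0475]
[ 0.6116 -0.0363  0.0491]
[ 0.6122 -0.1342  0.0476]
```

View pics/f.png

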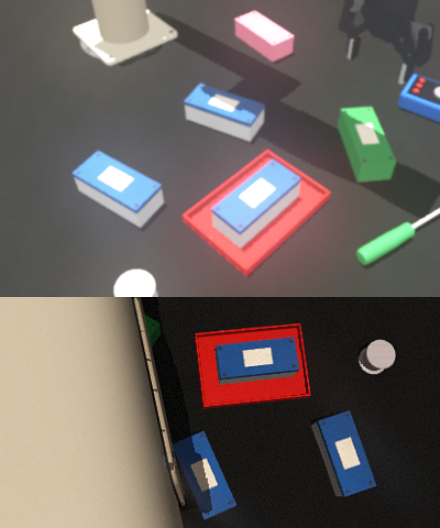

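L lies flat in the tray, lid up at about 0.048 m. M and R are flat on the bench outside it, and the gripper is clear. Handing in.

```bash
python3 -c "
from h import *
print(r.close_job())"
```

```text
the job is handed in; nothing more can be done
None
```

The rattling box was the left-hand one. It now sits lid up inside the red tray, released, and I handed the job in at about 41 s.

**How I found it:** I lifted all three boxes and jerked each one lengthwise, reading the wrist moment before and after.
- **Middle and right boxes:** their readings changed only with the tool's tilt, so I judged the balls clamped.
- **Left box:** my first test of it was unclear, and I put it back. On the second lift it read about +0.1 N m more than a clamped ball would give. After a sharp jerk it went negative, and a knock showed in the readings.

**Last checks:**
- **In the tray:** the final pictures show the left box flat inside the walls. Its lid is at about 48 mm, where roughly 50 mm is expected.
- **On the bench:** the other two boxes are lid up outside the tray. The middle one sits about 40 mm nearer the robot than it started. The green and pink look-alikes were not touched.
- **Forces:** the wrist forces I saw stayed within a few newtons, and the gripper was clear of everything at the end.

**What went wrong:** shaking let the tool tilt drift, to about 13° at worst. I brought it back to nearly level at the edge of the arm's reach before gripping the left box again. That box was still about 4° off level when it touched the tray floor, and it settled flat on release.

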